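# Push a parcel home on the roller track and hold the bar-code reader over its label

### The job

On the gift shop's packing bench, push the parcel along the roller track until it sits fully home against the end stop of the yellow bay. Then lift the cordless reader out of its cradle, carry it clear over the bench clutter and the bay to the parcel, and hold it upright, window down, hovering about 15 mm above the middle of the parcel's bar code, lined up so that the long window lies across all the bars. Never let the reader touch the parcel, leave the mug, the dish and the tape dispenser where they stand, and finish while still holding the reader there.

Things in the scene. Friction and masses are not known exactly. Their poses are not given: they have to be found in the camera images.
- track: Fixed aluminium roller track, 460 mm long (y), 190 wide (x); origin on the bench under its middle. Free steel rollers across it, 40 mm apart, tops 50 mm above the bench. Side rails 62.5 mm high, 146 apart. Bay at the -y end, from y = 0: yellow guides 98 mm high, 138 apart, flared mouth, and a rigid yellow end stop 103 mm high with a rubber face. Open at the +y end; push the parcel towards -y.
- track_stop (a point): Middle of the rubber face of the end stop, at the height of the roller tops; it is 205 mm along the track's -y and 50 mm above the track's origin. Axes as the track's. With the parcel fully home, the parcel's origin is 90 mm from it along +y.
- carton: The parcel: closed, taped brown carton, 130 mm (x, across the track) by 180 (y, along it) by 70 high, 0.3 to 0.65 kg; origin at the centre of its underside, z up. It lies on the rollers, square to the track within 3 degrees, y the same way as the track's, and rolls with a few newtons at most; its top is 120 mm above the bench. Push it on its +y end.
- carton_label (a point): Middle of the bar code on the parcel's top face (x +12, y -20, z +71 mm from the parcel's origin); axes as the parcel's. Black bars on a white label 60 by 100 mm: each bar is 26 mm long along x, the row of bars 50 mm long along y.
- reader: Cordless bar-code reader, black, yellow cap, 146 mm tall, 0.18 kg, upright in its cradle; origin at the centre of its underside, the reading window (70 mm along x, 16 along y); z up. Head 84 (x) by 34 (y), shoulder ends 51 mm up; above it the handle, 38 (x) by 28 (y) mm, to the top: grip it from above across the 28 mm. Reads the same either way round.
- cradle: Fixed grey charging cradle, base 130 (x) by 80 (y) by 12 mm, its pocket walls rising to 32 mm above the bench; origin on the bench under its middle, axes as the standing reader's. The reader's head stands 20 mm deep in the pocket, on the 12 mm base, with 3 mm of play, and lifts straight out.
- mug: Grey-green stoneware mug, 86 mm across, 100 mm high, handle along its own +y; origin at the centre of its underside. Leave it alone.
- dish: Carved wooden dish with two round wells, 190 mm (its x) by 100 mm, 34 mm high, with matchbooks and china boots in it; origin at the centre of its underside. Leave it alone.
- dispenser: Black tape dispenser with a roll of brown tape, 60 (x) by 130 (y) mm, 92 mm high; origin at the centre of its underside. Leave it alone.
Things that resemble listed ones, but are neither listed nor needed, are in the scene too. Of the things shaped like the carton, the brown one is meant.

How it is judged (in metres and radians):
On the way, in this order (a step that is already met when the one before it is completed fails the run):
1. the parcel sits home against the end stop of the bay, the reader still in its cradle (y of carton in the frame of track_stop below 0.095 m and angle between the y axis of carton and the y axis of track, either way round below 0.06 rad and z of carton in the frame of track_stop between -0.004 and 0.006 m and distance between reader and cradle below 0.025 m), for 0.2 s.
2. the reader is lifted clear of its cradle (z of reader in the frame of cradle above 0.05 m), for 0.1 s.
At the end, for the whole second after the job is handed in: Parcel flat, square (3.4 deg), within 5 mm of the stop; reader held upright (7 deg) and still, window 5 to 28 mm above the label, within 10 mm of the bar code's middle, in line with its row (10 deg), only the fingers touching it; mug, dish, dispenser moved under 15 mm (y of carton in the frame of track_stop below 0.095 m and angle between the y axis of carton and the y axis of track, either way round below 0.06 rad and z of carton in the frame of track_stop between -0.004 and 0.006 m and distance of each of mug, dish, dispenser from where it was at the start of the episode below 0.015 m and z of reader in the frame of carton_label between 0.005 and 0.028 m and horizontal distance between reader and carton_label below 0.01 m and angle between the x axis of reader and the y axis of carton, either way round below 0.17 rad and angle between reader's own z axis and vertical below 0.12 rad and linear speed of each of reader, carton below 0.02 m/s and angular speed of reader below 0.2 rad/s and contact force between the fingers and reader above 2 N and contact force between reader and carton below 0.2 N and contact force between reader and track below 0.2 N and contact force between reader and cradle below 0.2 N and contact force between reader and mug below 0.2 N and contact force between reader and dish below 0.2 N and contact force between reader and dispenser below 0.2 N); the arm keeps its last pose, push and grip.
It fails at once if the reader touches the parcel (contact force between reader and carton above 0.3 N).
It fails at once if the mug is disturbed (distance of mug from where it was at the start of the episode above 0.015 m).
It fails at once if the dish is disturbed (distance of dish from where it was at the start of the episode above 0.015 m).
It fails at once if the dispenser is disturbed (distance of dispenser from where it was at the start of the episode above 0.015 m).
It also fails if it takes over 56 s, if anything falls off the work surface, if the arm or the gripper's body presses on something with over 40 N, if the wrist force passes 120 N, or if a joint passes its speed limit or range.

### The arm

A 6-joint arm with a two-finger parallel gripper is mounted at the origin on the work surface. World frame = base frame: x ahead of the robot, y to its left, z up, the work surface at z = 0. Lengths are in mm, angles in rad, forces in N, time in s.
With the tool pointing down it reaches from about 350 to 975 mm from the base axis. Payload 4.9 kg.
Tool frame: the origin (TCP) lies at the very end of the fingers, on their centre line; the grasp point (between the pads) lies 19 mm behind it (env.pinch_z is the distance from the TCP to the grasp point, in mm); z points along the fingers, y is the line along which they close (so a half turn about z gives the same grasp; the last joint's range is limited). The gripper opens to 85 mm and grips with 20 to 120 N. Pads are 22 mm wide; open, the fingers measure 114 mm over their backs; the gripper's body (76 mm by 85 mm) begins 54 mm behind the grasp point. The pads swing forward as they close: fully open they stand 13 mm farther back than shut.
Start: joints at [-1.283, 0.053, 1.613, -0, 1.476, -0.119], TCP at [247.288, -573.977, 231.304] pointing down, gripper open.
Joint ranges: [-3.01, 3.01], [-1.01, 2.22], [0.06, 2.58], [-1.02, 4.17], [0.09, 2.62], [-3.14, 3.14]. Speed limits (rad/s): [2.57, 2.57, 3.14, 3.14, 3.14, 3.14].

### API

Orientations are given as a unit quaternion [w, x, y, z].
In Python, from plant import env, eyes, sign_off gives the robot as it stands.
- The arm moves only by the shell command python3 -m handwheel 'ROWS'. ROWS is JSON, a list of rows, each a list of 7 numbers: the shift along the tool's x, y, z normalised to -1 to 1, where 1 is 2.5 cm, then the turn, a rotation vector about the tool's x, y, z normalised to -1 to 1, where 1 is 5 degrees, then the opening, from 0 (shut) to 1 (fully open). A call has 1 to 12 rows; each row shifts and turns the commanded pose from where the row before left it, along the tool's axes as they then stand; what a row does not reach is not made up. A row lasts 1/12 s, in which the tool goes at most 41.7 mm and 7.16 degrees, less where a joint would pass 70% of its speed; a pose out of reach is approached as far as the arm can. A call with a number of a shift or a turn outside -1 to 1 is refused whole. A call with a gripper value outside its range is refused whole. The fingers move at their own pace and stop on an object; the grip force is fixed at half the most. Time passes only in rows, so rows that do not move let the fingers close. It gives the time, the measured TCP pose, the force, the opening and the grip force at its end, in the units of the state.
- env.state(): the state, without advancing time (a new reading comes with each control period).
- eyes.capture(name): name is "scene" or "top"; returns a dict with "img" (480x640x3 uint8, red, green, blue), "fovy" (degrees; the focal length in pixels is half the picture's height over the tangent of half this angle, whatever the lens; pixels are square), "cx", "cy" (the principal point, pixels), "pose" (4x4, takes a point from camera to world coordinates). Camera axes: x right, y up, looking along -z (the intrinsics and any distortion apply to the point x, -y, -z); pixel columns grow to the right and rows downward; lengths in mm; the calibration is good to about 2 mm. A picture is of the moment at which its call begins. There is no depth.
- sign_off(): hands the job in; it is judged then, once.
The state is a dict: "time_s": time; "joints": joint angles; "joint_vel": joint speeds; "joint_efforts": joint torques, N m; "ee_pos": TCP position; "eef_rot": TCP orientation; "ft_force": force on the tool from outside, world axes, zero at the start; "wrist_torque": the same for the moment, N m; "gripper_width": finger opening in mm; "grasp_force": force on a finger pad.
Only numpy, scipy, OpenCV 4.12 (cv2) and the standard library are available. Lean on these libraries where they do the work, as an engineer would, in place of code of your own. Each camera call takes 0.05 s, during which the arm holds its last target. There are 200 camera calls.

## Working session

There is one attempt and no reset: what is moved stays moved. The work goes in short steps, Python scripts to look and compute and a shell command to move; the robot and the scene stay as the last step left them, time stands still between calls to the robot, and variables do not carry over. Pictures are saved under pics/ and viewed, at most 10 in all, crops included, and the job is handed in when it is done.

```bash
ls; mkdir -p pics; python3 - <<'E'
from plant import env, eyes
import cv2,numpy as np
for n in("scene","top"):
    c=eyes.capture(n); cv2.imwrite(f"pics/{n}0.png",c["img"][:,:,::-1]); print(n,{k:v for k,v in c.items() if k!="img"})
s=env.state();print(s)
E
```

```text
pics
scene {'fovy': 45.93174789709631, 'cx': 320.2098253242902, 'cy': 250.16481970814624, 'pose': array([[ 4.23073268e-01, -5.75956777e-01,  6.99487527e-01,
         1.26680828e+03],
       [ 9.05953924e-01,  2.55238207e-01, -3.37788314e-01,
        -4.75443837e+02],
       [ 1.60155266e-02,  7.76612676e-01,  6.29774764e-01,
         8.90669724e+02],
       [ 0.00000000e+00,  0.00000000e+00,  0.00000000e+00,
         1.00000000e+00]])}
top {'fovy': 46.785071012582485, 'cx': 319.06038386011056, 'cy': 226.92796064634263, 'pose': array([[-2.65823964e-02,  9.87689007e-01, -1.54155123e-01,
         1.75814953e+02],
       [-9.99644761e-01, -2.59665579e-02,  6.00738726e-03,
        -2.94675362e+01],
       [ 1.93055243e-03,  1.54260052e-01,  9.88028395e-01,
         1.51878338e+03],
       [ 0.00000000e+00,  0.00000000e+00,  0.00000000e+00,
         1.00000000e+00]])}
{'time_s': 0.1, 'joints': array([-1.28302736e+00,  5.33030664e-02,  1.61414652e+00,  3.95388737e-05,
        1.47602015e+00, -1.19054533e-01]), 'joint_vel': array([-0.00037007,  0.00074119, -0.00191465, -0.00130762, -0.0005617 ,
       -0.00062547]), 'joint_efforts': array([ 1.03640530e-03, -3.94902885e+01, -3.71361744e+01, -1.02105032e-04,
        3.90881411e-03,  1.16126398e-05]), 'ee_pos': array([ 247.12702038, -573.45383066,  230.18446387]), 'eef_rot': array([-9.36862272e-04,  9.79383015e-01,  2.02009972e-01, -5.94699201e-05]), 'ft_force': array([-0.75768409,  0.16690896,  0.4798103 ]), 'wrist_torque': array([-0.01482026,  0.0169635 , -0.02211193]), 'grasp_force': 0.0, 'gripper_width': 85.65235192201341}
```

View pics/scene0.png

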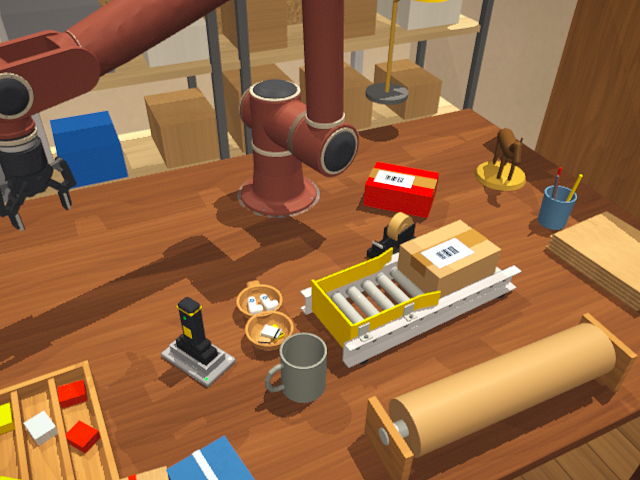

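View pics/top0.png

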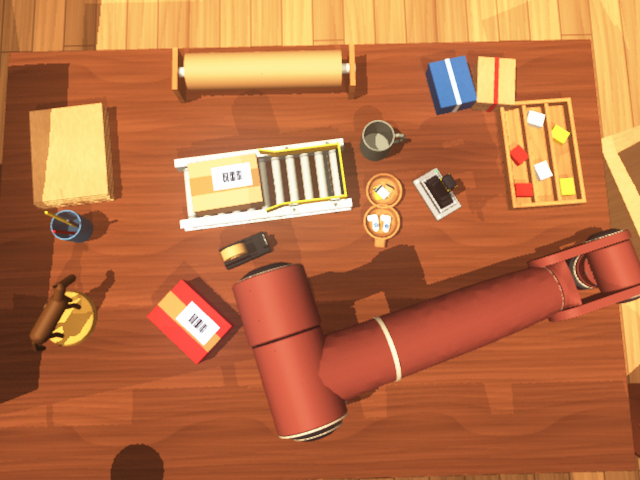

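The top view shows two carton-shaped things: the brown parcel on the track (225,182) and a red decoy (190,320). The description says brown. The reader is at (438,187) in its grey cradle, and nothing else looks like it. The bay is at (305,177), the mug at (378,140), the dish at (382,208) and the dispenser at (246,250).

```bash
cat > h.py <<'E'
import numpy as np,cv2
from plant import env,eyes
def f(c): return 240/np.tan(np.radians(c["fovy"]/2))
def cast(c,px,z):
    px=np.atleast_2d(np.asarray(px,float)); F=f(c); P=c["pose"]
    d=np.c_[(px[:,0]-c["cx"])/F,-(px[:,1]-c["cy"])/F,-np.ones(len(px))]@P[:3,:3].T
    o=P[:3,3]; return (o+d*((z-o[2])/d[:,2])[:,None])[:,:2]
def proj(c,p):
    q=(np.atleast_2d(p)-c["pose"][:3,3])@c["pose"][:3,:3]; F=f(c)
    return np.c_[c["cx"]-F*q[:,0]/q[:,2],c["cy"]+F*q[:,1]/q[:,2]]
def rect(m,c,z,box,k=1):
    "largest blob in box -> min-area rectangle in world at height z: centre, sizes, long-side angle"
    w=np.zeros_like(m); x0,y0,x1,y1=box; w[y0:y1,x0:x1]=m[y0:y1,x0:x1]
    if k>1: w=cv2.morphologyEx(w,cv2.MORPH_CLOSE,np.ones((k,k)))
    g=max(cv2.findContours(w,0,2)[0],key=cv2.contourArea)
    W=cast(c,g[:,0],z).astype(np.float32); r=cv2.minAreaRect(W); b=cv2.boxPoints(r)
    e=[b[1]-b[0],b[2]-b[1]]; l=max(e,key=np.linalg.norm)
    return np.round(r[0],1),np.round(sorted(r[1]),1),round(np.degrees(np.arctan2(l[1],l[0]))%180,1),np.round(g[:,0].mean(0),1)
def hsv(c): return cv2.cvtColor(c["img"],cv2.COLOR_RGB2HSV)
R=cv2.inRange
E
python3 - <<'E'
from h import *
T=eyes.capture("top");S=eyes.capture("scene")
for n,c,bl,by,bc,bcap in(("top",T,(205,150,262,205),(255,130,355,225),(405,155,470,225),(430,165,465,200)),("scene",S,(410,225,485,280),(300,240,450,345),(155,330,240,390),(165,290,215,320))):
    h=hsv(c)
    print(n)
    print(" label z121",rect(R(h,(0,0,150),(180,50,255)),c,121,bl,5))
    print(" yellow z98",rect(R(h,(22,130,120),(35,255,255)),c,98,by,3))
    print(" cradle z12",rect(R(h,(0,0,90),(180,50,255)),c,12,bc,7))
    print(" cap z158",rect(R(h,(20,120,80),(38,255,255)),c,158,bcap))
a=cv2.resize(T["img"][130:230,175:355],None,fx=4,fy=4,interpolation=2)[:,:,::-1]
b=cv2.resize(T["img"][160:225,400:470],None,fx=5,fy=5,interpolation=2)[:,:,::-1]
d=cv2.resize(S["img"][285:385,155:255],None,fx=3.25,fy=3.25)[:,:,::-1]
o=np.zeros((400+0,720,3),np.uint8);o[:]=a
o2=np.zeros((325,720,3),np.uint8);o2[:,:350]=b;o2[:,360:685]=d
cv2.imwrite("pics/crop1.png",cv2.resize(np.vstack([o,o2]),None,fx=.82,fy=.82))
E
```

```text
top
 label z121 (array([533.8, 185.5]), array([ 62.7, 102.2]), np.float32(97.7), array([231.1, 176.7]))
 yellow z98 (array([540.2,   0.8]), array([168.7, 214.2]), np.float32(95.9), array([308.3, 178.6]))
 cradle z12 (array([ 496.1, -366.9]), array([ 77. , 126.1]), np.float32(29.3), array([434.4, 193.5]))
 cap z158 (array([ 474.7, -363.8]), array([2.6, 5.1]), np.float32(88.5), array([448. , 189.5]))
scene
 label z121 (array([529.3, 185.2]), array([ 61.6, 101.8]), np.float32(97.8), array([447.7, 252.1]))
 yellow z98 (array([548.8, -15.8]), array([192.4, 255.6]), np.float32(95.7), array([369.8, 296.9]))
 cradle z12 (array([ 496.3, -370.2]), array([ 82.5, 136.8]), np.float32(29.4), array([197.3, 359.3]))
 cap z158 (array([ 512.8, -375.2]), array([26.2, 46.3]), np.float32(62.5), array([187.5, 310.2]))
```

View pics/crop1.png

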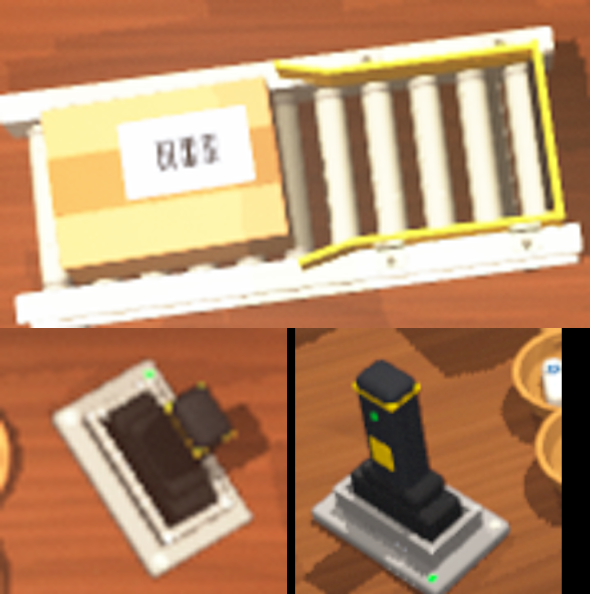

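The crop confirms the choices: the brown carton carries its bar code at the middle of the label, and the reader stands in its cradle, long axis at about 29°. Next I measure the bay and stop, and check the reader's top and the obstacles.

```bash
python3 - <<'E'
from h import *
T=eyes.capture("top");S=eyes.capture("scene")
h=hsv(T); 
m=R(h,(22,130,100),(35,255,255))
print("stop px width per row"); 
for y in range(150,196,9):
    xs=np.where(m[y,325:355])[0]+325; print(y,xs.min(),xs.max(),cast(T,[[xs.min()-.5,y],[xs.max()+.5,y]],103).round(1).tolist())
for x in (285,300,315,330):
    ys=np.where(m[130:225,x])[0]+130; print(x,ys[[0,-1]],ys.tolist(),cast(T,[[x,ys[-1]]],98).round(1), cast(T,[[x,ys[0]]],98).round(1))
# brown carton top
b=R(h,(8,60,150),(22,200,255)); b|=R(h,(0,0,150),(180,60,255))
# handle top of reader, dark neutral blob
print("handle top guess",cast(T,[[450,181.7]],158))
for n,z,t,s in(("mug rim",100,(378,135),(304,350)),("dispenser",60,(246,250),(393,235))):
    print(n,cast(T,[t],z),cast(S,[s],z))
print(proj(T,[[496,-368.5,158],[496,-368.5,12]]),proj(S,[[496,-368.5,158],[496,-368.5,12]]))
E
```

```text
stop px width per row
150 338 340 [[600.9, -92.2], [600.7, -100.1]]
159 339 341 [[576.3, -94.1], [576.1, -102.0]]
168 340 343 [[551.9, -95.9], [551.6, -106.4]]
177 342 344 [[527.5, -100.4], [527.3, -108.2]]
186 343 345 [[503.3, -102.2], [503.1, -110.0]]
195 342 346 [[479.4, -98.8], [479.0, -111.8]]
285 [150 204] [150, 151, 202, 203, 204] [[460.3  49.1]] [[606.   46.6]]
300 [148 202] [148, 149, 200, 201, 202] [[464.6   9.9]] [[610.5   6.8]]
315 [146 200] [146, 147, 198, 199, 200] [[468.9 -29.4]] [[614.9 -33.1]]
330 [144 198] [144, 145, 196, 197, 198] [[473.2 -68.7]] [[619.4 -73.1]]
handle top guess [[ 494.58550567 -370.0833534 ]]
mug rim [[ 640.23658736 -201.24797345]] [[ 638.02550706 -200.3921857 ]]
dispenser [[346.78913437 156.36336245]] [[362.76135529 155.5942868 ]]
[[449.33640182 181.16781827]
 [437.03298943 193.56689658]] [[188.57857223 303.56555973]
 [198.12871378 356.1101384 ]]
```

```bash
python3 -m handwheel '[[0,0,-1,0,0,-1,0.4],[0,0,-1,0,0,-1,0.4],[0,0,0,0,0,-1,0.4],[0,0,0,0,0,-1,0.4],[0,0,0,0,0,-1,0.4],[0,0,0,0,0,-1,0.4],[0,0,0,0,0,-1,0.4],[0,0,0,0,0,-1,0.4],[0,0,0,0,0,-1,0.4],[0,0,0,0,0,-1,0.4],[0,0,0,0,0,-1,0.4],[0,0,0,0,0,-1,0.4]]'
python3 -m handwheel '[[0,0,0,0,0,-1,0.4],[0,0,0,0,0,-1,0.4],[0,0,0,0,0,-0.6,0.4],[1,1,0,0,0,0,0.4],[1,1,0,0,0,0,0.4],[1,1,0,0,0,0,0.4],[1,1,0,0,0,0,0.4],[1,1,0,0,0,0,0.4],[1,1,0,0,0,0,0.4],[1,1,0,0,0,0,0.4],[1,1,0,0,0,0,0.4],[1,1,0,0,0,0,0.4]]'
python3 -m handwheel '[[1,1,0,0,0,0,0.4],[1,1,0,0,0,0,0.4],[1,1,0,0,0,0,0.4],[1,1,0,0,0,0,0.4],[1,1,0,0,0,0,0.4],[1,0,0,0,0,0,0.4],[1,0,0,0,0,0,0.4],[1,0,0,0,0,0,0.4],[1,0,0,0,0,0,0.4],[1,0,0,0,0,0,0.4],[1,0,0,0,0,0,0.4],[0,0,0,0,0,0,0.4]]'
```

```text
time_s: 1.3
ee_pos: [247.3, -573.9, 281.2]
eef_rot: [-0.0, 0.746, 0.666, 0.0]
ft_force: [-0.1, -0.8, 0.7]
gripper_width: 34.0
grasp_force: 0.0
time_s: 2.3
ee_pos: [447.0, -324.1, 281.4]
eef_rot: [0.0, 0.667, 0.745, -0.0]
ft_force: [-0.2, -0.8, -0.6]
gripper_width: 34.3
grasp_force: 0.0
time_s: 3.3
ee_pos: [539.8, -35.1, 281.5]
eef_rot: [-0.0, 0.666, 0.746, 0.001]
ft_force: [-0.5, 0.8, -0.5]
gripper_width: 34.3
grasp_force: 0.0
```

```bash
python3 -m handwheel '[[1,0.17,0,0,0,0,0.4],[1,0,0,0,0,0,0.4],[1,0,0,0,0,0,0.4],[1,0,0,0,0,0,0.4],[1,0,0,0,0,0,0.4],[1,0,0,0,0,0,0.4],[1,0,0,0,0,0,0.4],[1,0,0,0,0,0,0.4],[1,0,0,0,0,0,0.4],[1,0,0,0,0,0,0.4],[1,0,0,0,0,0,0.4],[1,0,0,0,0,0,0.4]]'
python3 -m handwheel '[[1,0,0,0,0,0,0.4],[1,0,0,0,0,0,0.4],[1,0,0,0,0,0,0.4],[0,0,0,0,0,0,0.4],[0,0,1,0,0,0,0.4],[0,0,1,0,0,0,0.4],[0,0,1,0,0,0,0.4],[0,0,1,0,0,0,0.4],[0,0,1,0,0,0,0.4],[0,0,1,0,0,0,0.4],[0,0,1,0,0,0,0.4],[0,0,0,0,0,0,0.4]]'
python3 - <<'E'
from h import *
c=eyes.capture("scene");cv2.imwrite("pics/s1.png",cv2.resize(c["img"][100:370,280:640],None,fx=2,fy=2)[:,:,::-1])
E
```

```text
time_s: 4.3
ee_pos: [511.5, 260.9, 281.3]
eef_rot: [0.0, 0.667, 0.745, -0.0]
ft_force: [0.9, -0.5, 0.2]
gripper_width: 34.2
grasp_force: 0.0
time_s: 5.3
ee_pos: [499.9, 331.9, 99.9]
eef_rot: [-0.002, 0.667, 0.745, -0.005]
ft_force: [-1.0, 0.2, -1.5]
gripper_width: 34.4
grasp_force: 0.0
```

View pics/s1.png

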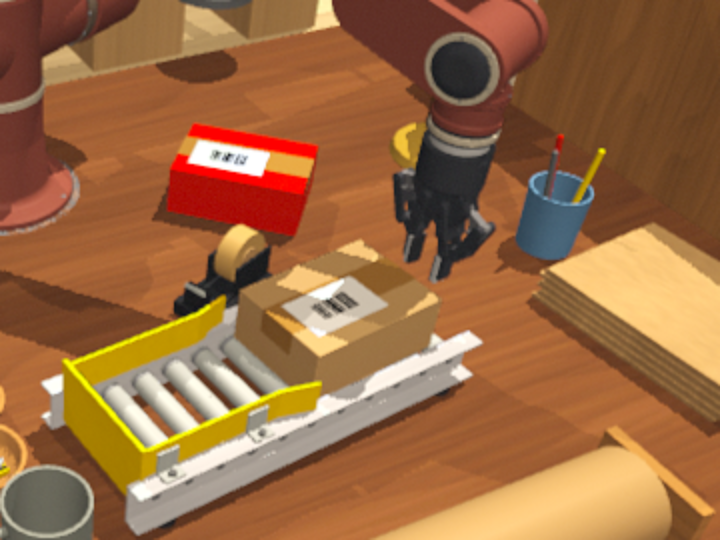

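The gripper hangs behind the carton's +y end, about (440,250) in the crop, clear of the carton and the rails. I'll lower it a little and push.

```bash
python3 -m handwheel '[[0,0.08,0.7,0,0,0,0.4],[-0.6,0,0,0,0,0,0.4],[-0.4,0,0,0,0,0,0.4],[-0.4,0,0,0,0,0,0.4],[-0.5,0,0,0,0,0,0.4],[-0.5,0,0,0,0,0,0.4],[-0.5,0,0,0,0,0,0.4],[-0.5,0,0,0,0,0,0.4],[-0.5,0,0,0,0,0,0.4],[-0.5,0,0,0,0,0,0.4],[-0.5,0,0,0,0,0,0.4],[-0.5,0,0,0,0,0,0.4]]'
python3 -m handwheel '[[-0.5,0,0,0,0,0,0.4],[-0.5,0,0,0,0,0,0.4],[-0.4,0,0,0,0,0,0.4],[-0.4,0,0,0,0,0,0.4],[-0.4,0,0,0,0,0,0.4],[-0.3,0,0,0,0,0,0.4],[-0.3,0,0,0,0,0,0.4],[-0.2,0,0,0,0,0,0.4],[0,0,0,0,0,0,0.4]]'
```

```text
time_s: 6.35
ee_pos: [520.1, 199.4, 88.8]
eef_rot: [-0.0, 0.667, 0.745, -0.0]
ft_force: [-0.8, 1.1, -0.3]
gripper_width: 34.0
grasp_force: 0.3
time_s: 7.1
ee_pos: [528.5, 125.3, 88.8]
eef_rot: [0.0, 0.667, 0.745, -0.0]
ft_force: [0.2, -0.3, 0.1]
gripper_width: 34.1
grasp_force: 0.0
```

```bash
python3 -m handwheel '[[-0.25,0,0,0,0,0,0.4],[-0.25,0,0,0,0,0,0.4],[-0.2,0,0,0,0,0,0.4],[-0.2,0,0,0,0,0,0.4],[-0.1,0,0,0,0,0,0.4],[0,0,0,0,0,0,0.4]]'
python3 - <<'E'
from h import *
T=eyes.capture("top");S=eyes.capture("scene")
for c,b in((T,(245,140,345,210)),(S,(310,230,450,330))):
    print(rect(R(hsv(c),(0,0,150),(180,50,255)),c,121,b,1))
a=cv2.resize(T["img"][130:230,215:365],None,fx=4,fy=4,interpolation=2)[:,:,::-1]
cv2.imwrite("pics/t2.png",a)
E
```

```text
time_s: 7.6
ee_pos: [531.2, 100.7, 88.8]
eef_rot: [0.0, 0.667, 0.745, -0.0]
ft_force: [-0.3, 0.3, 0.0]
gripper_width: 33.8
grasp_force: 0.0
(array([554. , -18.5]), array([60.3, 98. ]), np.float32(97.5), array([310.4, 167.3]))
(array([661.,  38.]), array([ 95.9, 188.9]), np.float32(117.6), array([421.7, 309.4]))
```

View pics/t2.png

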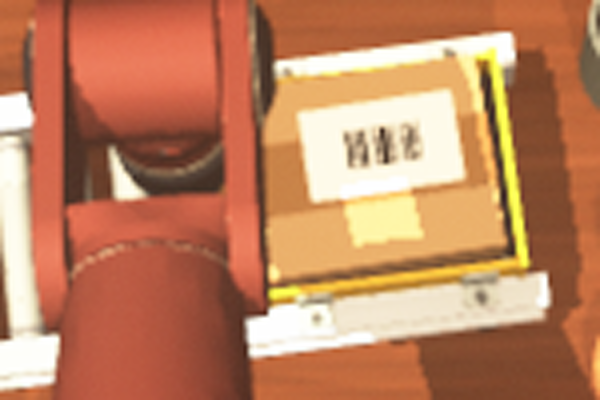

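The carton is in the bay, with a thin dark gap to the stop at (505,170) in the crop. It has about 5–8 mm to go.

```bash
python3 -m handwheel '[[-0.1,0,0,0,0,0,0.4],[-0.1,0,0,0,0,0,0.4],[-0.1,0,0,0,0,0,0.4],[0,0,0,0,0,0,0.4]]'
python3 -m handwheel '[[-0.1,0,0,0,0,0,0.4],[0,0,0,0,0,0,0.4]]'
python3 -m handwheel '[[-0.1,0,0,0,0,0,0.4],[0,0,0,0,0,0,0.4]]'
```

```text
time_s: 8.03
ee_pos: [533.5, 96.8, 89.8]
eef_rot: [-0.001, 0.667, 0.745, 0.004]
ft_force: [3.8, 11.4, -1.5]
gripper_width: 34.1
grasp_force: 5.6
time_s: 8.2
ee_pos: [534.6, 96.3, 90.5]
eef_rot: [-0.001, 0.667, 0.745, 0.007]
ft_force: [5.9, 18.8, 0.1]
gripper_width: 34.2
grasp_force: 8.9
time_s: 8.37
ee_pos: [535.1, 96.2, 91.0]
eef_rot: [-0.003, 0.667, 0.745, 0.009]
ft_force: [5.6, 26.2, 0.6]
gripper_width: 34.0
grasp_force: 13.1
```

```bash
python3 -m handwheel '[[0,0,0,0,0,0,0.4],[0,0,0,0,0,0,0.4],[0,0,0,0,0,0,0.4],[0.3,0,0,0,0,0,0.4],[0.5,0,0,0,0,0,0.4],[1,0,0,0,0,0,0.4],[0,0,-1,0,0,0,0.4],[0,0,-1,0,0,0,0.4],[0,0,-1,0,0,0,0.4],[0,0,-1,0,0,0,0.4],[0,0,-1,0,0,0,0.4],[0,0,0,0,0,0,0.4]]'
python3 - <<'E'
from h import *
T=eyes.capture("top");S=eyes.capture("scene")
for c,b in((T,(245,140,338,198)),):
    print(rect(R(hsv(c),(0,0,150),(180,50,255)),c,121,b,1))
o=[cv2.resize(T["img"][130:230,275:365],None,fx=4,fy=4,interpolation=2),cv2.resize(S["img"][220:345,300:413],None,fx=3.2,fy=3.2,interpolation=2)]
cv2.imwrite("pics/t3.png",np.hstack([x[:400] for x in o])[:,:,::-1])
E
```

```text
time_s: 9.37
ee_pos: [530.3, 134.1, 220.2]
eef_rot: [0.003, 0.667, 0.745, 0.004]
ft_force: [0.2, 0.3, 1.8]
gripper_width: 34.4
grasp_force: 0.0
(array([555.6, -21.8]), array([60.4, 98.8]), np.float32(96.4), array([311.5, 166.8]))
```

View pics/t3.png

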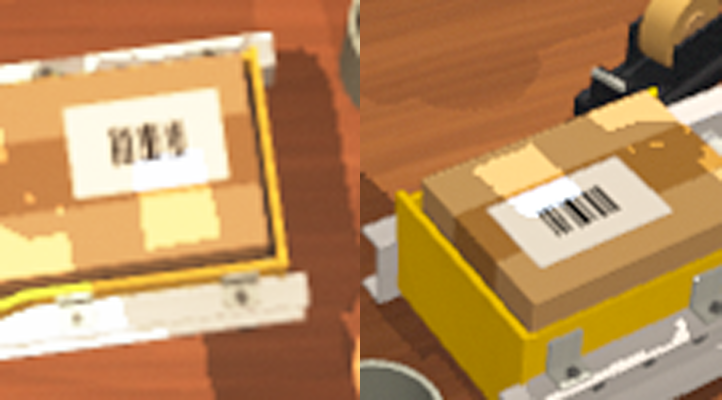

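The carton now sits square against the stop. Label angle is 96.4° against 96.25° for the track, and the push met a rigid reaction of 26 N. I'll measure the label in the scene view as well.

```bash
python3 - <<'E'
from h import *
S=eyes.capture("scene");h=hsv(S)
m=R(h,(0,0,150),(180,60,255))
for v in(130,150,170):
  for s in (40,60,70): 
    try: print(v,s,rect(R(h,(0,0,v),(180,s,255)),S,121,(335,262,405,308),3))
    except Exception as e: print(e)
E
```

```text
130 40 (array([552., -22.]), array([60.3, 98.6]), np.float32(96.3), array([367.3, 285.4]))
130 60 (array([552.3, -21.9]), array([61.6, 99.5]), np.float32(96.2), array([368.1, 287. ]))
130 70 (array([552. , -22.2]), array([ 62.3, 100.4]), np.float32(96.2), array([367.5, 285.8]))
150 40 (array([552., -22.]), array([60.3, 98.6]), np.float32(96.3), array([367.3, 285.4]))
150 60 (array([552.3, -21.9]), array([61.6, 99.5]), np.float32(96.2), array([368.1, 287. ]))
150 70 (array([552. , -22.2]), array([ 62.3, 100.4]), np.float32(96.2), array([367.5, 285.8]))
170 40 (array([552., -22.]), array([60.3, 98.6]), np.float32(96.3), array([367.3, 285.4]))
170 60 (array([552.3, -21.9]), array([61.6, 99.5]), np.float32(96.2), array([368.1, 287. ]))
170 70 (array([552. , -22.2]), array([ 62.3, 100.4]), np.float32(96.2), array([367.5, 285.8]))
```

The label is at (553.8, −22), which matches the predicted home position. Now to the reader.

```bash
python3 -m handwheel '[[-1,-0.4,0,0,0,0,1],[-1,-0.4,0,0,0,0,1],[-1,-0.4,0,0,0,0,1],[-1,-0.4,0,0,0,0,1],[-1,-0.4,0,0,0,0,1],[-1,-0.4,0,0,0,0,1],[-1,-0.4,0,0,0,0,1],[-1,-0.4,0,0,0,0,1],[-1,-0.4,0,0,0,0,1],[-1,0,0,0,0,0,1],[-1,0,0,0,0,0,1],[-1,0,0,0,0,0,1]]'
python3 -m handwheel '[[-1,0,0,0,0,0,1],[-1,0,0,0,0,0,1],[-1,0,0,0,0,0,1],[-1,0,0,0,0,0,1],[-1,0,0,0,0,0,1],[-1,0,0,0,0,0,1],[-1,0,0,0,0,0,1],[-0.8,0,0,0,0,0,1],[0,0,0,0,0,1,1],[0,0,0,0,0,1,1],[0,0,0,0,0,1,1],[0,0,0,0,0,1,1]]'
python3 -m handwheel '[[0,0,0,0,0,1,1],[0,0,0,0,0,1,1],[0,0,0,0,0,1,1],[0,0,0,0,0,1,1],[0,0,0,0,0,1,1],[0,0,0,0,0,1,1],[0,0,0,0,0,1,1],[0,0,0,0,0,1,1],[0,0,0,0,0,1,1],[0,0,0,0,0,0.44,1],[0,0,0,0,0,0,1],[0,0,0,0,0,0,1]]'
```

```text
time_s: 10.52
ee_pos: [469.7, -175.2, 211.3]
eef_rot: [-0.002, 0.667, 0.745, -0.0]
ft_force: [0.2, -0.2, -0.4]
gripper_width: 85.1
grasp_force: 0.0
time_s: 11.52
ee_pos: [491.4, -367.7, 210.7]
eef_rot: [-0.002, 0.788, 0.616, -0.0]
ft_force: [0.1, 0.7, 1.6]
gripper_width: 85.5
grasp_force: 0.0
time_s: 12.52
ee_pos: [491.7, -367.6, 211.6]
eef_rot: [-0.001, 0.968, 0.252, -0.001]
ft_force: [0.0, 0.5, -0.5]
gripper_width: 85.6
grasp_force: 0.0
```

```bash
python3 -m handwheel '[[0.1,0.12,0.5,0,0,0,1],[0,0,0.5,0,0,0,1],[0,0,0.5,0,0,0,1],[0,0,0.5,0,0,0,1],[0,0,0.5,0,0,0,1],[0,0,0.5,0,0,0,1],[0,0,0.5,0,0,0,1],[0,0,0.5,0,0,0,1],[0,0,0.1,0,0,0,1],[0,0,0,0,0,0,1]]'
python3 -m handwheel '[[0,0,0,0,0,0,0],[0,0,0,0,0,0,0],[0,0,0,0,0,0,0],[0,0,0,0,0,0,0],[0,0,0,0,0,0,0],[0,0,0,0,0,0,0],[0,0,0,0,0,0,0],[0,0,0,0,0,0,0]]'
python3 - <<'E'
from h import *
o=[]
for n,(x,y) in(("scene",(140,240)),("top",(380,130))):
    c=eyes.capture(n);o.append(cv2.resize(c["img"][y:y+130,x:x+130],None,fx=3,fy=3,interpolation=2))
cv2.imwrite("pics/g.png",np.hstack(o)[:,:,::-1])
E
```

```text
time_s: 13.35
ee_pos: [495.4, -369.1, 109.5]
eef_rot: [-0.001, 0.968, 0.251, -0.001]
ft_force: [0.3, 0.1, -0.3]
gripper_width: 85.2
grasp_force: 0.0
time_s: 14.02
ee_pos: [496.4, -370.0, 112.2]
eef_rot: [0.0, 0.968, 0.251, 0.0]
ft_force: [0.3, 0.6, 4.8]
gripper_width: 27.5
grasp_force: 59.6
```

View pics/g.png

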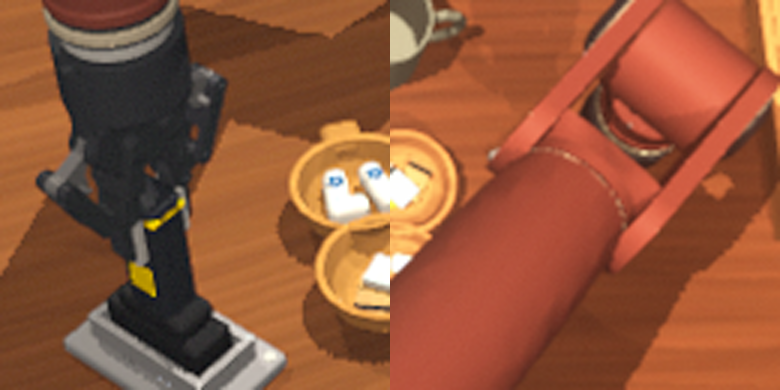

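The reader is gripped at 27.5 mm, with the fingers on the handle's flats at (165,240) and the head still seated. Lift and turn.

```bash
python3 -m handwheel '[[0,0,-0.3,0,0,0,0],[0,0,-0.5,0,0,0,0],[0,0,-0.7,0,0,0,0],[0,0,-0.8,0,0,0,0],[0,0,-0.8,0,0,0,0],[0,0,-0.8,0,0,0,0],[0,0,-0.8,0,0,0,0],[0,0,-0.8,0,0,0,0],[0,0,-0.8,0,0,0,0],[0,0,-0.7,0,0,0,0],[0,0,0,0,0,-0.5,0],[0,0,0,0,0,-0.7,0]]'
python3 -m handwheel '[[0,0,0,0,0,-0.8,0],[0,0,0,0,0,-0.8,0],[0,0,0,0,0,-0.8,0],[0,0,0,0,0,-0.8,0],[0,0,0,0,0,-0.8,0],[0,0,0,0,0,-0.8,0],[0,0,0,0,0,-0.8,0],[0,0,0,0,0,-0.8,0],[0,0,0,0,0,-0.8,0],[0,0,0,0,0,-0.8,0],[0,0,0,0,0,-0.8,0],[0,0,0,0,0,-0.8,0]]'
python3 -m handwheel '[[0,0,0,0,0,-0.8,0],[0,0,0,0,0,-0.8,0],[0,0,0,0,0,-0.6,0],[0,0,0,0,0,-0.4,0],[0,0,0,0,0,0,0],[0,0,0,0,0,0,0]]'
```

```text
time_s: 15.12
ee_pos: [496.5, -370.2, 289.0]
eef_rot: [0.002, 0.953, 0.303, 0.001]
ft_force: [-0.1, -0.3, -2.1]
gripper_width: 27.3
grasp_force: 59.5
time_s: 16.12
ee_pos: [495.8, -369.5, 286.4]
eef_rot: [-0.0, 0.747, 0.665, -0.0]
ft_force: [0.3, 0.4, -1.2]
gripper_width: 27.6
grasp_force: 59.2
time_s: 16.62
ee_pos: [495.9, -369.6, 286.4]
eef_rot: [-0.0, 0.669, 0.743, -0.0]
ft_force: [1.2, -0.3, -2.0]
gripper_width: 27.0
grasp_force: 59.2
```

```bash
python3 -m handwheel '[[0.4,0.1,0,0,0,0,0],[0.7,0.2,0,0,0,0,0],[0.9,0.25,0,0,0,0,0],[0.9,0.25,0,0,0,0,0],[0.9,0.25,0,0,0,0,0],[0.9,0.25,0,0,0,0,0],[0.9,0.25,0,0,0,0,0],[0.9,0.25,0,0,0,0,0],[0.9,0.25,0,0,0,0,0],[0.9,0.25,0,0,0,0,0],[0.9,0.25,0,0,0,0,0],[0.9,0.25,0,0,0,0,0]]'
python3 -m handwheel '[[0.9,0.25,0,0,0,0,0],[0.9,0.25,0,0,0,0,0],[0.9,0.26,0,0,0,0,0],[0.5,0.15,0,0,0,0,0],[0.3,0.1,0,0,0,0,0],[0,0,0,0,0,0,0],[0,0,0,0,0,0,0],[0,0,0.6,0,0,0,0],[0,0,0.6,0,0,0,0],[0,0,0,0,0,0,0],[0,0,0,0,0,0,0]]'
python3 - <<'E'
from h import *
S=eyes.capture("scene")
cv2.imwrite("pics/h.png",cv2.resize(S["img"][150:350,280:500],None,fx=3,fy=3,interpolation=2)[:,:,::-1])
print(env.state()["ee_pos"])
E
```

```text
time_s: 17.62
ee_pos: [538.6, -109.3, 286.5]
eef_rot: [-0.0, 0.669, 0.744, 0.0]
ft_force: [-0.1, -1.1, -1.8]
gripper_width: 27.4
grasp_force: 59.2
time_s: 18.53
ee_pos: [553.9, -22.4, 255.2]
eef_rot: [-0.001, 0.669, 0.743, -0.001]
ft_force: [-0.6, -0.1, -1.0]
gripper_width: 27.6
grasp_force: 59.2
[554.53278915 -22.38960761 256.47616979]
```

View pics/h.png

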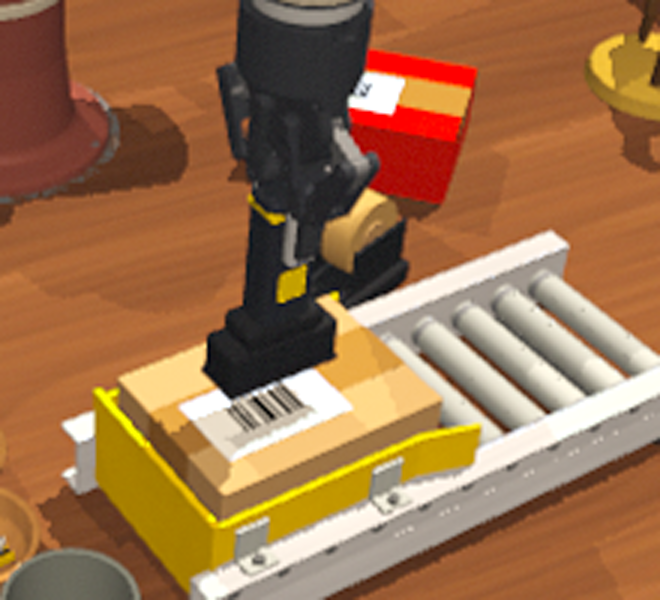

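The reader hangs upright over the parcel. The lower corners of its head are at about (215,395) and (333,357) in the crop, and the bar code is at (265,405). I'll check the predicted bottom corners against these pixels.

```bash
python3 - <<'E'
from h import *
S=eyes.capture("scene")
a=np.radians(96.1);u=np.array([np.cos(a),np.sin(a)]);x=np.array([u[1],-u[0]])
for z in(152,156,160):
    P=[np.r_[np.array([554.2,-22.4])+sx*17*x+sy*42*u,z] for sx,sy in((1,-1),(1,1),(-1,-1))]
    print(z,((proj(S,P)-[280,150])*3).round(0).tolist())
g=cv2.cvtColor(S["img"],cv2.COLOR_RGB2GRAY)
m=(g<45).astype(np.uint8); m[:255]=0;m[290:]=0;m[:,:345]=0;m[:,395:]=0
for X in (352,355,360,370,380,386,389): print(X,(np.where(m[:283,X])[0].max()-150)*3)
E
```

```text
152 [[230.0, 410.0], [335.0, 367.0], [201.0, 379.0]]
156 [[230.0, 405.0], [336.0, 362.0], [201.0, 375.0]]
160 [[231.0, 401.0], [336.0, 357.0], [201.0, 370.0]]
352 381
355 390
360 390
370 378
380 366
386 360
389 357
```

```bash
python3 -m handwheel '[[0,0,0.2,0,0,0,0],[0,0,0.2,0,0,0,0],[0,0,0.2,0,0,0,0],[0,0,0.16,0,0,0,0],[0,0,0,0,0,0,0],[0,0,0,0,0,0,0],[0,0,0,0,0,0,0],[0,0,0,0,0,0,0]]'
python3 - <<'E'
from h import *
S=eyes.capture("scene");T=eyes.capture("top")
print([env.state()["ee_pos"].round(1) for _ in range(1)])
a=np.radians(96.1);u=np.array([np.cos(a),np.sin(a)]);x=np.array([u[1],-u[0]])
for z in(131,137,143):
    P=[np.r_[np.array([554.2,-22.4])+sx*17*x+sy*42*u,z] for sx,sy in((1,-1),(1,1),(-1,-1))]
    print(z,((proj(S,P)-[310,230])*5).round(0).tolist())
cv2.imwrite("pics/f.png",cv2.resize(S["img"][230:340,310:450],None,fx=5,fy=5,interpolation=2)[:,:,::-1])
E
```

```text
time_s: 19.3
ee_pos: [554.8, -21.5, 237.7]
eef_rot: [0.0, 0.668, 0.744, 0.0]
ft_force: [0.5, -0.8, -0.7]
gripper_width: 27.3
grasp_force: 59.3
[array([554.8, -21.5, 237.7])]
131 [[230.0, 323.0], [404.0, 250.0], [182.0, 272.0]]
137 [[231.0, 312.0], [405.0, 239.0], [183.0, 261.0]]
143 [[232.0, 300.0], [407.0, 228.0], [184.0, 249.0]]
```

View pics/f.png

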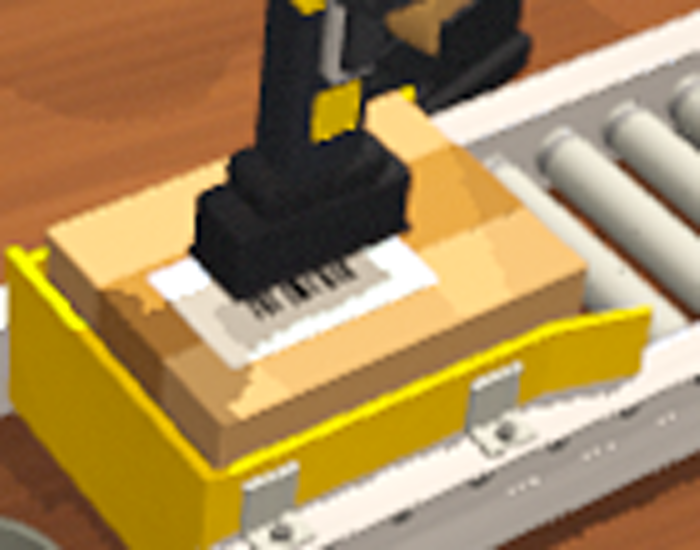

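```bash
python3 -m handwheel '[[0,0,0.1,0,0,0,0],[0,0,0,0,0,0,0],[0,0,0,0,0,0,0],[0,0,0,0,0,0,0],[0,0,0,0,0,0,0],[0,0,0,0,0,0,0]]' && python3 -c "
from plant import sign_off
print(sign_off())"
```

```text
time_s: 19.9
ee_pos: [554.6, -21.5, 234.9]
eef_rot: [0.0, 0.668, 0.744, 0.0]
ft_force: [0.1, -0.0, -2.4]
gripper_width: 27.4
grasp_force: 59.3
the job is handed in; nothing more can be done
None
```

I handed the job in at 19.9 s: the parcel is home against the stop, and the reader is held upright about 16 mm (±3 mm) above the middle of the bar code, lined up across the bars; the sign-off returned no verdict.

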